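# Unclip the tea strainer from its drying dock and lay it on the cup

## Task

Press down the black release fork of the drying dock until it meets its stop and keep it held down while you draw the tea strainer straight out of the socket, forcing neither the fork nor the catch. Then lay the strainer gently on the cup with the handle, basket hanging inside and rim flat on the cup's rim, ready for pouring. Leave the cup, tumbler, flask and canister standing where they are.

Things in the scene. Friction and masses are not known exactly. Their poses are not given: they have to be found in the camera images.
- dock: Grey plastic drying dock screwed to the stool. Origin: stool top, under the middle of the socket's face. Its own -x is the way the strainer is drawn out, z up. Socket block: x 0 to 60 mm, 56 mm wide, 58 mm high. Drip tray under the basket: x -247 to -97, 100 wide, top 14 mm high. More than 30 N from the fingers on the dock or fork, or of the strainer on the dock, is too much.
- socket (a point): Centre of the socket's mouth, in the dock's face: a level slot open to dock -x, 14.4 mm wide (y), from 36 to 51.5 mm above the stool top, 42 mm deep. A steel catch inside, geared to the release fork, holds the plug; it lets go only in the last 1 mm or so before the fork's stop, and must be kept down for the first 20 mm of the draw or it drops into a second notch. Plug clear after 45 mm.
- fork_base (a point): Point on the dock (not on the fork), 32 mm in front of the socket's face and 6 mm above the stool top, midway between the release fork's two black pads, which lie left and right of the strainer handle and move as one. Each pad's flat top is 56 mm long (dock x -60 to -4 mm) and 34 mm wide (8.5 to 42.5 mm from the centre line). For their heights see tray.
- tray (a point): Centre of the drip tray's top, 14 mm above the stool top. Release fork heights: the pad tops rest 22 to 36 mm above the stool top, different at each start and not measured: feel for them (or look). From rest they go down 5.5 mm to a hard stop against a spring, 4 N at first, 8 N at the stop.
- strainer: Steel tea strainer, white plastic handle, about 0.09 kg. Origin: centre of the underside of its flat rim, z up. Rim 92 mm across, 3 thick; basket below it 58 mm across, 44 at its flat bottom, 28 deep. Handle along its own +x. It starts level with its axes parallel to the dock's, rim underside 42 mm above the stool top. Balance point about 17 mm from the origin along +x.
- grip (a point): Point in the handle's straight grip section (strainer x 84 to 150 mm, 12 mm wide in y, from 6 mm below to 8 mm above the rim's underside): at strainer x 126, z +1 mm. It starts 24 mm in front of the socket's face, between the two pads of the release fork.
- plug_end (a point): End of the strainer's notched plug (strainer x 150 to 190 mm, 12 mm wide), at x 190, z +1 mm. The plug starts inside the socket, its end 40 mm deep.
- cup: Enamel-look blue plastic cup with a side handle at its own +y, 84 mm across the rim, walls 4 mm, 85 mm high, 0.22 kg. Origin: centre of its underside.
- cup_rim (a point): Centre of the cup's mouth, level with its rim, 85 mm above its underside.
- tumbler: Bystander: glass tumbler without a handle, 68 mm across, 105 mm high. Origin: centre of its underside. It and the cup may stand in either of two places.
- flask: Bystander: silver aluminium vacuum flask with twist cap, 76 mm across, 235 mm high. Origin: centre of its underside.
- canister: Bystander: closed yellow plastic canister with spring clip, 94 mm square, 99 mm high. Origin: centre of its underside.
Mind the look-alikes: they are no part of the job. Several things look just like the cup: the one meant starts farthest from the robot's base.

How it is judged:
On the way:
1. the strainer's plug is drawn clear of the socket (x of plug_end in the frame of dock below -0.003 m), for 0.1 s.
At the end, for the whole second after the job is handed in: The strainer lies at rest on the cup: rim centre within 13 mm of the cup's axis, rim underside within 4 mm of the cup's rim, level within 0.08 rad, cup upright (horizontal distance between strainer and cup_rim below 0.013 m and z of strainer in the frame of cup_rim between -0.004 and 0.004 m and angle between strainer's own z axis and vertical below 0.08 rad and angle between cup's own z axis and vertical below 0.05 rad and linear speed of strainer below 0.01 m/s); the robot touches nothing.
It fails at once if fingers or arm push on the dock or its release fork with more than 30 N (contact force between any of the fingers, the arm and dock above 30 N).
It fails at once if the strainer is wrenched against the dock with more than 30 N (contact force between strainer and dock above 30 N).
It fails at once if the strainer is pushed on to the cup with more than 20 N (contact force between strainer and cup above 20 N).
It fails at once if the cup is shifted more than 30 mm or tipped (distance of cup from where it was at the start of the episode above 0.03 m or angle between cup's own z axis and vertical above 0.3 rad).
It fails at once if tumbler, flask or canister is shifted more than 20 mm or tipped (distance of any of tumbler, flask, canister from where it was at the start of the episode above 0.02 m or angle between any of tumbler, flask, canister's own z axis and vertical above 0.2 rad).
It also fails if it takes over 72 s, if anything falls off the work surface, if the arm or the gripper's body presses on something with over 40 N, if the wrist force passes 120 N, or if a joint passes its speed limit or range.

## Robot

A 6-joint arm with a two-finger parallel gripper is mounted at the origin on the work surface. World frame = base frame: x ahead of the robot, y to its left, z up, the work surface at z = 0. Lengths are in m, angles in rad, forces in N, time in s.
With the tool pointing down it reaches from about 0.375 to 0.9 m from the base axis. Payload 3.1 kg.
Tool frame: the origin (TCP) lies between the finger pads; the fingertips stand 22 mm ahead of it and the grasp point (between the pads) lies 3 mm ahead of it; z points along the fingers, y is the line along which they close (so a half turn about z gives the same grasp; the last joint's range is limited). The gripper opens to 87 mm and grips with 3 to 60 N. Pads are 19 mm wide; open, the fingers measure 117 mm over their backs; the gripper's body (75 mm by 190 mm) begins 51 mm behind the grasp point.
Start: joints at [-1.361, 0.527, 1.433, -0, 1.181, -0.178], TCP at [0.237, -0.578, 0.245] pointing down, gripper open.
Joint ranges: [-3.08, 3.08], [-0.75, 2.2], [0.22, 2.44], [-1.43, 4.57], [0, 2.65], [-2.85, 2.85]. Speed limits (rad/s): [2.79, 2.79, 3.14, 3.14, 3.14, 3.14].

## Interface

Orientations are given as a unit quaternion [x, y, z, w].
In Python, from rig import get_obs, camera, get_calibration, hand_in, cut_out gives the robot as it stands.
- The arm moves only by the shell command python3 -m inch 'ROWS' [OPENING] [FORCE]. ROWS is JSON, one flat list of numbers, 6 for each row, row after row: the shift along the tool's x, y, z scaled (see below), then the turn, a rotation vector about the tool's x, y, z scaled (see below). A call has 1 to 20 rows; each row is the pose to reach, as a shift and turn from the pose commanded when the call began, along the tool's axes at that moment; what a row does not reach only later rows make up. The controller multiplies each number of a shift by 0.08 m and each number of a turn by 90 degrees. A row lasts 1/12 s, in which the tool goes at most 41.7 mm and 7.16 degrees, less where a joint would pass 70% of its speed; a pose out of reach is approached as far as the arm can. A call with a number of a shift or a turn outside -1 to 1 is refused whole. A call with a gripper value outside its range is refused whole. OPENING is the finger opening in mm, from 0 to 87, set as the call begins (- or left out, the last holds). The fingers move at their own pace and stop on an object; FORCE is the grip in N (left out, the last holds). Time passes only in rows, so rows that repeat a pose let the fingers close. It gives the time, the measured TCP pose, the force, the opening and the grip force at its end, in the units of the state.
- get_obs(): the state, without advancing time (a new reading comes with each control period).
- camera(name): name is "scene" or "top" or "wrist"; returns the picture (384x512x3 uint8, red, green, blue); there is no depth.
- get_calibration(name): a dict with "vertical_fov" (degrees; the focal length in pixels is half the picture's height over the tangent of half this angle, whatever the lens; pixels are square), "cx", "cy" (the principal point, pixels), "T" (4x4, takes a point from camera to world coordinates). Camera axes: x right, y down, z forward; pixel columns grow to the right and rows downward; lengths in m; the calibration is good to about 2 mm. A picture is of the moment at which its call begins: read the wrist's pose just before it. get_calibration takes no time and is no camera call; for the wrist camera it gives the pose at the moment of the call.
- hand_in(): hands the job in; it is judged then, once.
Trained networks look in the newest picture that a camera, given by its name, has taken for a name from the list of things; names that differ only in an ending like _2 or _b are one class to them, and where a whole thing is asked for, a point or a joint stands for the part that bears it (a point fixed in the world has none). Each returns a list of dicts, best first, with "conf" (0 to 1); they miss things now and then, are a little off and sometimes report something else, mostly with a low value. They report only what shows in the picture. A call takes as long as a camera call. They do not tell look-alikes from the thing itself.
- cut_out(camera, thing): "region" (384x512 bool, what is visible of it) and "bbox" ([left, top, right, bottom] in pixels, round what is visible of it).
The state is a dict: "time": time; "q": joint angles; "joint_velocities": joint speeds; "joint_torque": joint torques, N m; "position": TCP position; "tool_rot": TCP orientation; "ft_force": force on the tool from outside, world axes, zero at the start; "moment": the same for the moment, N m; "grip_width": finger opening in m; "grip_force": force on a finger pad.
Only numpy, scipy, OpenCV 4.12 (cv2) and the standard library are available. Lean on these libraries where they do the work, as an engineer would, in place of code of your own. Each camera call takes 0.05 s, during which the arm holds its last target. There are 200 camera calls.

## Working session

There is one attempt and no reset: what is moved stays moved. The work goes in short steps, Python scripts to look and compute and a shell command to move; the robot and the scene stay as the last step left them, time stands still between calls to the robot, and variables do not carry over. Pictures are saved under pics/ and viewed, at most 10 in all, crops included, and the job is handed in when it is done.

```bash
mkdir -p pics; ls
cat > h.py <<'E'
import numpy as np, cv2
from rig import *
def K(c):
    f=192/np.tan(np.radians(c['vertical_fov'])/2); return f
def ray(c,u,v):
    f=K(c); d=np.array([(u-c['cx'])/f,(v-c['cy'])/f,1]); T=np.array(c['T']); return T[:3,3],T[:3,:3]@d
def onz(c,u,v,z):
    o,d=ray(c,u,v); return o+d*(z-o[2])/d[2]
def proj(c,p):
    T=np.array(c['T']); q=T[:3,:3].T@(np.array(p)-T[:3,3]); f=K(c); return q[0]/q[2]*f+c['cx'],q[1]/q[2]*f+c['cy']
E
python3 - <<'E'
from h import *
o=get_obs(); print({k:np.round(v,3).tolist() for k,v in o.items()})
for n in ["scene","top"]:
    im=camera(n); cv2.imwrite(f"pics/{n}0.png",im[:,:,::-1]); c=get_calibration(n); print(n,c['vertical_fov'],c['cx'],c['cy'],np.round(c['T'],3).tolist())
    for t in ["dock","strainer","cup","tumbler","flask","canister"]:
        print(t,[(round(float(r['conf']),2),np.round(r['bbox']).tolist(),np.round(np.argwhere(r['region']).mean(0)[::-1]).tolist()) for r in cut_out(n,t)])
E
```

```text
pics
{'time': 0.0, 'q': [-1.361, 0.528, 1.434, 0.0, 1.181, -0.178], 'joint_velocities': [0.0, 0.0, -0.0, -0.001, 0.001, -0.0], 'joint_torque': [-0.001, -44.004, -17.659, 0.063, 0.058, -0.0], 'position': [0.237, -0.578, 0.244], 'tool_rot': [0.981, 0.193, -0.0, -0.001], 'ft_force': [0.805, 0.666, 0.385], 'moment': [0.04, -0.006, 0.006], 'grip_force': 0.0, 'grip_width': 0.086}
scene 46.3613828856515 252.94628750674292 184.75597834072488 [[-0.378, 0.593, -0.711, 1.564], [0.926, 0.239, -0.293, 0.467], [-0.004, -0.769, -0.639, 1.068], [0.0, 0.0, 0.0, 1.0]]
dock [(0.81, [224.0, 200.0, 326.0, 253.0], [282.0, 228.0])]
strainer []
cup [(0.85, [181.0, 126.0, 212.0, 159.0], [195.0, 143.0]), (0.82, [191.0, 176.0, 217.0, 208.0], [204.0, 191.0]), (0.73, [250.0, 161.0, 274.0, 190.0], [263.0, 175.0]), (0.72, [206.0, 146.0, 231.0, 180.0], [217.0, 161.0]), (0.6, [120.0, 136.0, 154.0, 198.0], [135.0, 167.0])]
tumbler [(0.68, [170.0, 195.0, 189.0, 229.0], [180.0, 209.0])]
flask [(0.81, [120.0, 138.0, 150.0, 197.0], [135.0, 168.0]), (0.36, [229.0, 202.0, 324.0, 250.0], [282.0, 228.0])]
canister [(0.81, [3
[... 161 characters left out ...]
006], [0.007, -0.077, -0.997, 1.605], [0.0, 0.0, 0.0, 1.0]]
dock [(0.59, [170.0, 160.0, 269.0, 194.0], [215.0, 177.0])]
strainer [(0.71, [194.0, 163.0, 254.0, 192.0], [233.0, 176.0]), (0.39, [172.0, 160.0, 270.0, 193.0], [215.0, 177.0])]
cup [(0.76, [296.0, 216.0, 322.0, 248.0], [311.0, 233.0]), (0.72, [336.0, 244.0, 368.0, 259.0], [352.0, 252.0]), (0.64, [286.0, 171.0, 318.0, 200.0], [301.0, 186.0]), (0.62, [239.0, 217.0, 270.0, 242.0], [252.0, 230.0]), (0.55, [298.0, 135.0, 314.0, 160.0], [306.0, 144.0])]
tumbler [(0.83, [298.0, 132.0, 316.0, 156.0], [306.0, 144.0])]
flask [(0.74, [358.0, 153.0, 395.0, 181.0], [375.0, 166.0])]
canister [(0.56, [131.0, 134.0, 163.0, 163.0], [146.0, 148.0])]
```

Run:
```python
from h import *
a=cv2.imread("pics/top0.png"); b=cv2.imread("pics/scene0.png")
x=cv2.resize(a[100:280,110:410],(800,480),interpolation=cv2.INTER_CUBIC)
cv2.imwrite("pics/topc.png",x)
cv2.imwrite("pics/scenec.png",cv2.resize(b[110:300,100:400],(800,507),interpolation=cv2.INTER_CUBIC))
c=get_calibration("top")
for n,u,v,z in [("cupA",309,233,.085),("cupB",352,252,.085),("cupC",301,186,.085),("cupD",252,230,.085),("tumbler",306,144,.1),("flask",375,166,.2),("can",146,148,.1),("dock",215,177,.05)]:
    p=onz(c,u,v,z); print(n,p.round(3),np.hypot(*p[:2]).round(3))
```

```text
cupA [ 0.354 -0.17   0.085] 0.393
cupB [ 0.29  -0.311  0.085] 0.425
cupC [ 0.51  -0.147  0.085] 0.531
cupD [0.366 0.018 0.085] 0.366
tumbler [ 0.648 -0.165  0.1  ] 0.669
flask [ 0.559 -0.366  0.2  ] 0.668
can [0.641 0.365 0.1  ] 0.738
dock [0.547 0.142 0.05 ] 0.565
```

View pics/topc.png

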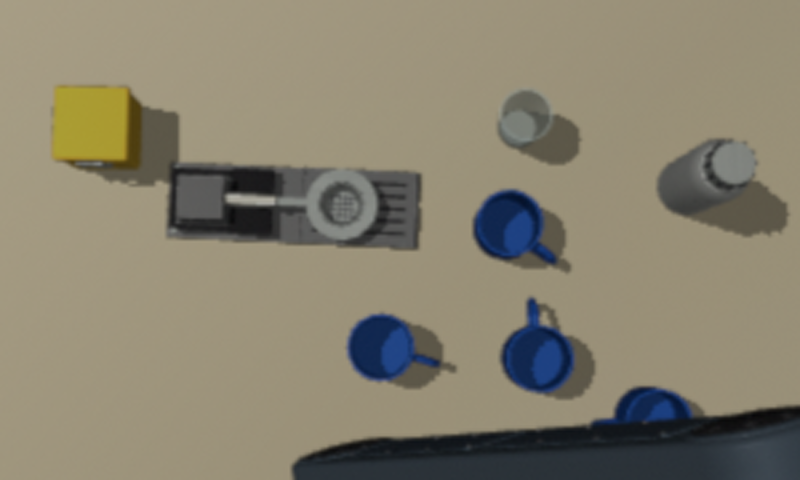

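View pics/scenec.png

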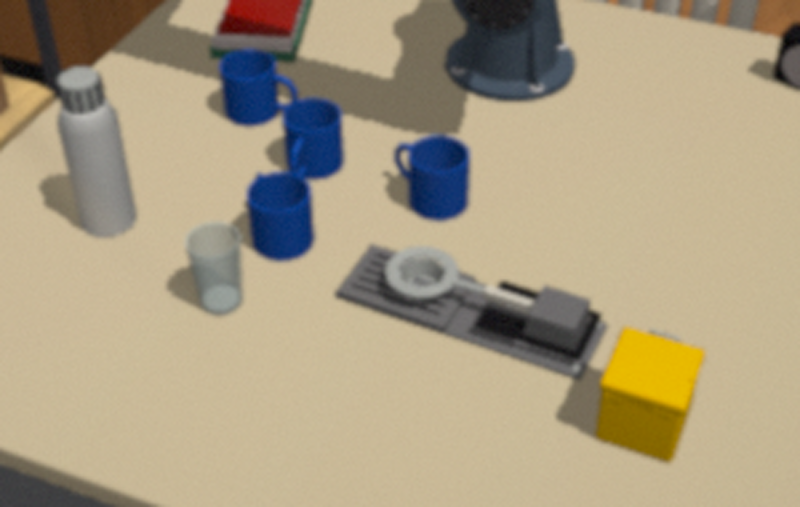

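The scene shows four blue cups: A (309,233), B (352,252), C (301,186) and D (252,230) in full top-image pixels. C is at crop (508,222), 0.53 m from the base. The others are at 0.37–0.43 m, so C fits "farthest from the base". The dock's socket is on the left and the basket on the right, so the draw runs roughly along world -y.

```bash
cat >> h.py <<'E'
from scipy.spatial.transform import Rotation as R
def rows(p,yaw=None):
    "shift/turn numbers from the measured pose to TCP p, tool down with tool-x yaw"
    o=get_obs(); r=R.from_quat(o['tool_rot']); s=r.inv().apply(np.array(p)-o['position'])/.08
    t=np.zeros(3)
    if yaw is not None: t=(r.inv()*R.from_euler('z',yaw)*R.from_euler('x',np.pi)).as_rotvec()/(np.pi/2)
    return np.round(np.r_[s,t],4).tolist()
E
python3 - <<'E'
from h import *
c=get_calibration("top")
s=onz(c,238.3,176.5,.044); k=onz(c,195.5,174.3,.044); d=k-s; yaw=np.arctan2(d[1],d[0]); u=d/np.linalg.norm(d)
print(s,k,np.linalg.norm(d),yaw, s+u*.126)
print(rows([.237,-.578,.32],yaw)); 
r=cut_out("top","cup")
for x in r: print(x['bbox'])
im=cv2.imread("pics/top0.png"); cv2.imwrite("pics/cupC.png",cv2.resize(im[120:260,230:400],(728,600),interpolation=cv2.INTER_CUBIC))
E
```

```text
[0.54833501 0.06293406 0.044     ] [0.55761036 0.2092009  0.044     ] 0.14656063463720417 1.5074672424018378 [0.55630914 0.18868148 0.044     ]
[0.0021, -0.0034, -0.9427, 0.0, 0.0, -0.7122]
[295.7, 216.1, 322.4, 248.4]
[335.5, 244.2, 368.3, 258.8]
[286.1, 170.8, 317.5, 199.7]
[239.0, 217.2, 269.5, 242.2]
[297.9, 135.3, 314.5, 159.9]
```

View pics/cupC.png

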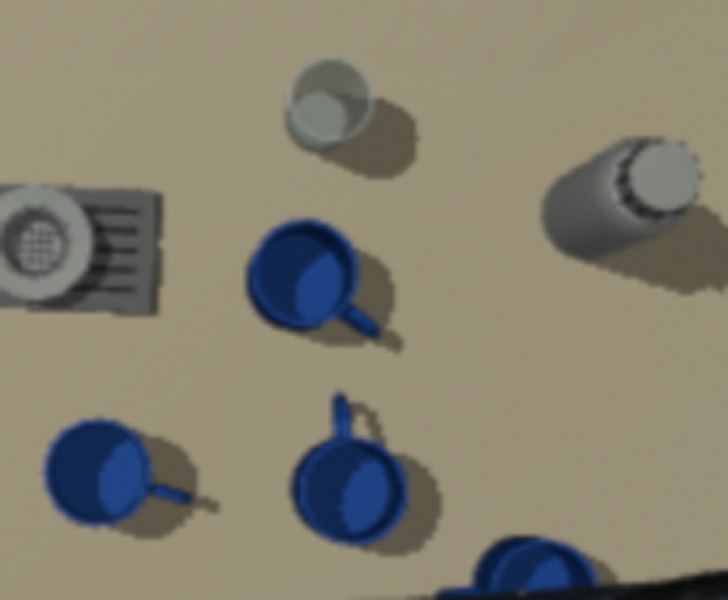

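The enlarged crop confirms cup C at crop (303,275), full (300.7,184.2). It is beside the dock tray and clearly farther from the base than the other three. Setting out.

```bash
python3 -m inch '[0,0,-0.5,0,0,-0.08, 0,0,-0.94,0,0,-0.16, 0,0,-0.94,0,0,-0.24, 0,0,-0.94,0,0,-0.32, 0,0,-0.94,0,0,-0.4, 0,0,-0.94,0,0,-0.48, 0,0,-0.94,0,0,-0.56, 0,0,-0.94,0,0,-0.64, 0,0,-0.94,0,0,-0.7122, 0,0,-0.94,0,0,-0.7122, 0,0,-0.94,0,0,-0.7122]'
python3 -c "
from h import *
print(rows([.556,.16,.3],1.507))"
```

```text
time: 1.67
position: [0.237, -0.5783, 0.3197]
tool_rot: [0.73, 0.683, 0.0, -0.0]
ft_force: [-0.5, 0.4, 0.3]
grip_width: 0.0869
grip_force: 0.0
[9.4726, 3.3671, 0.2476, 0.0, -0.0, -0.0017]
```

```bash
for i in 1; do
python3 -m inch '[0.4,0.15,0,0,0,0, 0.8,0.3,0,0,0,0, 1,0.36,0,0,0,0]'
python3 -m inch '[0.4,0.15,0,0,0,0, 0.8,0.3,0,0,0,0, 1,0.36,0,0,0,0]'
python3 -m inch '[0.4,0.15,0,0,0,0, 0.8,0.3,0,0,0,0, 1,0.36,0,0,0,0]'
python3 -m inch '[0.4,0.15,0,0,0,0, 0.8,0.3,0,0,0,0, 1,0.36,0,0,0,0]'
python3 -m inch '[0.4,0.15,0,0,0,0, 0.8,0.3,0,0,0,0, 1,0.36,0,0,0,0]'
python3 -m inch '[0.4,0.15,0,0,0,0, 0.8,0.3,0,0,0,0, 1,0.36,0,0,0,0]'
python3 -m inch '[0.4,0.15,0,0,0,0, 0.8,0.3,0,0,0,0, 1,0.36,0,0,0,0]'
python3 -m inch '[0.4,0.15,0,0,0,0, 0.8,0.3,0,0,0,0, 1,0.36,0,0,0,0]'
done | grep -E "position|force"
python3 -m inch '[0.4,0.15,0,0,0,0, 0.8,0.3,0,0,0,0, 1,0.36,0.2,0,0,0, 1,0.36,0.2,0,0,0, 1,0.36,0.2,0,0,0]'
python3 - <<'E'
from h import *
c=get_calibration("wrist"); im=camera("wrist"); cv2.imwrite("pics/w1.png",im[:,:,::-1]); print(c['vertical_fov'],np.round(c['T'],3).tolist(),get_obs()['position'])
print(rows([.556,.16,.3],1.507))
E
```

```text
position: [0.2717, -0.497, 0.3194]
ft_force: [-0.2, -0.2, -1.0]
grip_force: 0.0
position: [0.3054, -0.4186, 0.3197]
ft_force: [0.0, -0.5, 0.7]
grip_force: 0.0
position: [0.339, -0.3413, 0.3198]
ft_force: [0.4, 0.9, 0.3]
grip_force: 0.0
position: [0.3728, -0.2636, 0.3199]
ft_force: [-0.0, -0.2, -0.8]
grip_force: 0.0
position: [0.4068, -0.1858, 0.32]
ft_force: [-0.8, 0.1, 0.8]
grip_force: 0.0
position: [0.4409, -0.1079, 0.3201]
ft_force: [-0.3, -0.2, 0.1]
grip_force: 0.0
position: [0.4751, -0.0299, 0.3201]
ft_force: [0.2, 0.3, 0.3]
grip_force: 0.0
position: [0.5091, 0.0484, 0.3201]
ft_force: [0.2, -1.1, 0.2]
grip_force: 0.0
time: 4.08
position: [0.5409, 0.1242, 0.3028]
tool_rot: [0.729, 0.685, -0.001, -0.0]
ft_force: [-0.5, -0.4, -0.4]
grip_width: 0.087
grip_force: 0.0
63.16942760355813 [[0.998, -0.06, -0.021, 0.546], [-0.063, -0.953, -0.297, 0.207], [-0.002, 0.298, -0.955, 0.442], [0.0, 0.0, 0.0, 1.0]] [0.54101073 0.12346544 0.30347817]
[0.4677, 0.158, 0.0429, -0.0006, 0.0006, 0.0001]
```

View pics/w1.png

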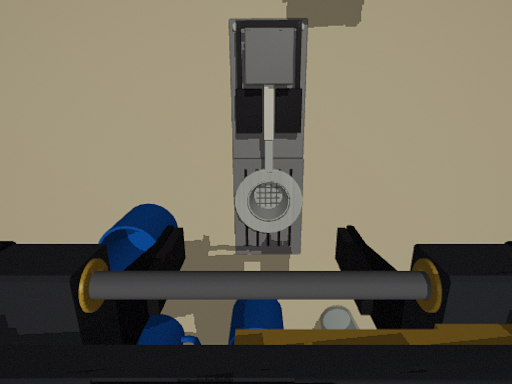

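The wrist view shows the dock from above: socket face at v≈86, black pads at (236–302, 90–132), handle line at u≈268 and rim centre at about (268,201).

Run:
```python
from h import *
im=cv2.imread("pics/w1.png").astype(int); g=im.sum(2)//3
c=get_calibration("wrist")
for v in (100,110,120,128):
    row=g[v,225:312]; w=np.where(row[35:55]>90)[0]+260; print(v,w.min(),w.max(), ''.join(f"{x:4d}" for x in g[v,258:280]))
print(g[76:96,268], g[76:140,250])
r=cut_out("wrist","strainer"); print([(x['conf'],x['bbox']) for x in r])
r=cut_out("wrist","dock"); print([(x['conf'],x['bbox']) for x in r])
s=onz(c,268.5,201,.045)
for v in (95,125): print(onz(c,268.3,v,.05))
print(s, onz(c,268.5,87,.05))
```

```text
100 264 273   29  28  27  21  55  56 156 170 167 167 167 167 167 167 171 142  86  32  23  31  30  28
110 264 273   24  27  29  22  55  56 156 169 166 166 166 166 167 168 170 138  83  34  26  29  27  27
120 264 273   25  25  25  21  53  55 154 168 166 166 165 165 165 166 172 138  73  27  24  26  25  25
128 264 273   24  24  27  12  55  56 151 167 166 164 165 165 165 165 171 126  60  26  24  26  24  24
[101 100 100 101 100 103 101  77  65 106 114 132 142 171 168 169 168 167
 167 167] [102 101 101 102 102 101  99  83  54  50  63  60  44  10  12  14  17  14
  15  11  18  29  30  27  27  27  25  27  27  26  28  27  28  28  29  27
  28  28  27  25  24  26  26  26  25  27  27  25  25  29  22  22  26  25
  24  26  27  44  62  63  64  59  73 106]
[(0.64, [235.3, 85.5, 300.7, 231.6])]
[(0.57, [230.1, 20.4, 310.1, 253.2])]
[0.55631485 0.20281133 0.05      ]
[0.55432381 0.16736462 0.05      ]
[0.54903791 0.06618611 0.045     ] [0.55706596 0.21192331 0.05      ]
```

```bash
python3 -m inch '[0.4,0.066,0.4,0,0,0, 0.835,0.132,0.8,0,0,0, 0.835,0.132,1,0,0,0, 0.835,0.132,1,0,0,0]' 28 20; python3 -m inch '[0,0,0.4,0,0,0, 0,0,0.7,0,0,0, 0,0,0.9,0,0,0, 0,0,0.9,0,0,0, 0,0,0.9,0,0,0]'
python3 - <<'E'
from h import *
im=camera("wrist");c=get_calibration("wrist"); cv2.imwrite("pics/w2.png",im[:,:,::-1])
print(rows([.5557,.1895,.064],1.512))
g=im.astype(int).sum(2)//3
for y in (.15,.17,.19,.205):
    u,v=proj(c,[.5557+(y-.1895)*.056,y,.05]); print(y,u,v)
E
```

```text
time: 4.57
position: [0.5534, 0.1899, 0.22]
tool_rot: [0.729, 0.685, -0.003, -0.002]
ft_force: [-1.0, -0.2, -0.6]
grip_width: 0.0681
grip_force: 0.0
time: 4.98
position: [0.5564, 0.1885, 0.1527]
tool_rot: [0.73, 0.684, -0.0, 0.0]
ft_force: [0.1, -0.6, 0.1]
grip_width: 0.035
grip_force: 0.0
[0.0066, -0.0221, 1.1197, 0.0017, -0.0002, -0.0038]
0.15 257.96817948511153 241.3633703192616
0.17 257.7010508018583 219.73870620092907
0.19 257.42154004471536 197.1116855191191
0.205 257.2032541886613 179.44095745853534
```

View pics/w2.png

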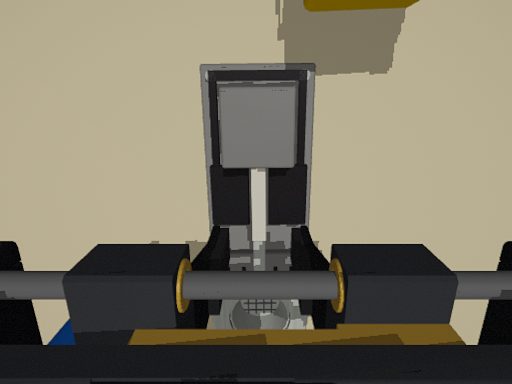

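The handle sits at u≈258.5, centred between the fingers, with the pads at v 167–226. Descending to feel for them.

```bash
python3 -m inch '[0,-0.015,0.4,0,0,0, 0,-0.015,0.8,0,0,0, 0,-0.015,1,0,0,0, 0,-0.015,1,0,0,0, 0,-0.015,1,0,0,0]'; python3 -m inch '[0,0,0.06,0,0,0, 0,0,0.12,0,0,0, 0,0,0.12,0,0,0, 0,0,0.12,0,0,0]'
python3 -m inch '[0,0,0.03,0,0,0, 0,0,0.05,0,0,0, 0,0,0.05,0,0,0, 0,0,0.05,0,0,0]'
```

```text
time: 5.45
position: [0.5558, 0.1897, 0.073]
tool_rot: [0.729, 0.684, 0.001, 0.001]
ft_force: [-0.1, 0.4, -0.2]
grip_width: 0.0279
grip_force: 0.0
time: 5.78
position: [0.5551, 0.19, 0.0629]
tool_rot: [0.729, 0.684, 0.0, 0.0]
ft_force: [-0.5, 0.1, 0.2]
grip_width: 0.028
grip_force: 0.0
time: 6.12
position: [0.5546, 0.1899, 0.058]
tool_rot: [0.729, 0.684, -0.0, -0.0]
ft_force: [0.3, 0.2, -0.5]
grip_width: 0.0281
grip_force: 0.0
```

```bash
python3 -m inch '[0,0,0.03,0,0,0, 0,0,0.03,0,0,0, 0,0,0.03,0,0,0]' | grep -E "pos|ft_"; python3 -m inch '[0,0,0.03,0,0,0, 0,0,0.03,0,0,0, 0,0,0.03,0,0,0]'| grep -E "pos|ft_"
```

```text
position: [0.5546, 0.1899, 0.0555]
ft_force: [1.0, -0.4, -0.0]
position: [0.5546, 0.1899, 0.0532]
ft_force: [0.5, -0.1, 1.0]
```

```bash
python3 -m inch '[0,0,0.03,0,0,0, 0,0,0.03,0,0,0, 0,0,0.03,0,0,0]'| grep -E "pos|ft_"
```

```text
position: [0.555, 0.1899, 0.0513]
ft_force: [-0.3, -0.1, 4.5]
```

```bash
python3 -m inch '[0,0,0.03,0,0,0, 0,0,0.03,0,0,0, 0,0,0.03,0,0,0]'| grep -E "pos|ft_";python3 -m inch '[0,0,0.015,0,0,0, 0,0,0.015,0,0,0, 0,0,0.015,0,0,0]'| grep -E "pos|ft_"
```

```text
position: [0.555, 0.1899, 0.0489]
ft_force: [-0.1, -0.1, 6.4]
position: [0.555, 0.1899, 0.0478]
ft_force: [0.3, -1.3, 5.7]
```

```bash
python3 -m inch '[0,0,0.0125,0,0,0, 0,0,0.0125,0,0,0, 0,0,0.0125,0,0,0]'| grep -E "pos|ft_"
```

```text
position: [0.555, 0.1899, 0.047]
ft_force: [-1.6, -1.0, 7.2]
```

```bash
python3 -m inch '[0,0,0.0125,0,0,0, 0,0,0.0125,0,0,0, 0,0,0.0125,0,0,0]'| grep -E "pos|ft_"
```

```text
position: [0.555, 0.1899, 0.0463]
ft_force: [-1.6, 0.2, 7.6]
```

```bash
python3 -m inch '[0,0,0.0125,0,0,0, 0,0,0.0125,0,0,0, 0,0,0.0125,0,0,0]'| grep -E "pos|ft_"
```

```text
position: [0.555, 0.1898, 0.0461]
ft_force: [-1.8, -1.9, 13.8]
```

Stop found: force jumped from 7.6 to 13.8 N at TCP z 0.0461. Now closing on the handle.

```bash
python3 -m inch '[0,0,0,0,0,0, 0,0,0,0,0,0, 0,0,0,0,0,0, 0,0,0,0,0,0, 0,0,0,0,0,0, 0,0,0,0,0,0]' 0 25
```

```text
time: 8.62
position: [0.5545, 0.1902, 0.0461]
tool_rot: [0.729, 0.685, 0.0, -0.0]
ft_force: [-3.7, 0.4, 14.4]
grip_width: 0.0114
grip_force: 27.5
```

```bash
python3 -m inch '[-0.01,-0.005,0,0,0,0, -0.025,-0.005,0,0,0,0, -0.04,-0.005,0,0,0,0, -0.05,-0.005,0,0,0,0, -0.05,-0.005,0,0,0,0]' 0 40
```

```text
time: 9.03
position: [0.5547, 0.1885, 0.0461]
tool_rot: [0.73, 0.684, 0.002, -0.001]
ft_force: [-1.4, 8.4, 13.4]
grip_width: 0.0116
grip_force: 43.6
```

```bash
python3 -m inch '[-0.0125,0,0,0,0,0, -0.0125,0,0,0,0,0, -0.0125,0,0,0,0,0]'
```

```text
time: 9.28
position: [0.5548, 0.1877, 0.0461]
tool_rot: [0.73, 0.684, 0.003, -0.0]
ft_force: [-1.4, 7.6, 11.6]
grip_width: 0.0114
grip_force: 43.6
```

Sliding at a steady 8 N means it is friction, not the catch. Continuing.

```bash
python3 -m inch '[-0.0125,0,0.004,0,0,0, -0.025,0,0.004,0,0,0, -0.0375,0,0.004,0,0,0, -0.0375,0,0.004,0,0,0]'
```

```text
time: 9.62
position: [0.5552, 0.1849, 0.0461]
tool_rot: [0.73, 0.684, 0.003, -0.0]
ft_force: [-0.8, 8.4, 13.0]
grip_width: 0.0114
grip_force: 43.4
```

```bash
python3 -m inch '[-0.015,0,0,0,0,0, -0.03,0,0,0,0,0, -0.045,0,0,0,0,0, -0.06,0,0,0,0,0, -0.075,0,0,0,0,0, -0.09,0,0,0,0,0, -0.1,0,0,0,0,0, -0.1,0,0,0,0,0]'
```

```text
time: 10.28
position: [0.5554, 0.1768, 0.0461]
tool_rot: [0.73, 0.684, 0.004, 0.0]
ft_force: [-0.5, 9.1, 12.2]
grip_width: 0.0116
grip_force: 43.6
```

Run:
```python
from h import *
im=camera("wrist"); cv2.imwrite("pics/w3.png",im[:,:,::-1])
```

```text
(no output)
```

View pics/w3.png

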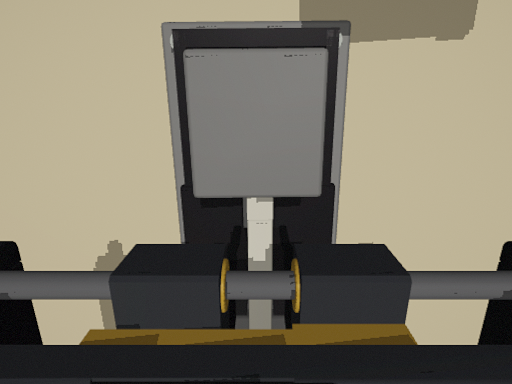

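The plug seam shows at (260,220) and the face at v≈197, so the plug is following. The fork is still down, so I keep drawing.

```bash
python3 -m inch '[-0.015,0,0,0,0,0, -0.03,0,0,0,0,0, -0.045,0,0,0,0,0, -0.06,0,0,0,0,0, -0.075,0,0,0,0,0, -0.09,0,0,0,0,0, -0.105,0,0,0,0,0, -0.12,0,0,0,0,0, -0.13,0,0,0,0,0, -0.13,0,0,0,0,0]'
```

```text
time: 11.17
position: [0.5548, 0.1663, 0.0461]
tool_rot: [0.73, 0.684, 0.004, 0.0]
ft_force: [-1.4, 9.4, 13.0]
grip_width: 0.0118
grip_force: 43.6
```

```bash
python3 -m inch '[-0.015,0,-0.008,0,0,0, -0.03,0,-0.01,0,0,0, -0.045,0,-0.01,0,0,0, -0.06,0,-0.01,0,0,0, -0.08,0,-0.01,0,0,0, -0.1,0,-0.01,0,0,0, -0.12,0,-0.01,0,0,0, -0.14,0,-0.01,0,0,0, -0.14,0,-0.01,0,0,0]'
```

```text
time: 11.92
position: [0.5537, 0.1541, 0.0461]
tool_rot: [0.73, 0.684, 0.003, 0.0]
ft_force: [1.2, 5.7, 8.7]
grip_width: 0.0115
grip_force: 43.6
```

Drawn 36 mm now. Going on past 50 mm.

```bash
python3 -m inch '[-0.02,0,0,0,0,0, -0.04,0,0,0,0,0, -0.06,0,0,0,0,0, -0.08,0,0,0,0,0, -0.1,0,0,0,0,0, -0.12,0,0,0,0,0, -0.14,0,0,0,0,0, -0.16,0,0,0,0,0, -0.18,0,0,0,0,0, -0.2,0,0,0,0,0, -0.22,0,0,0,0,0, -0.24,0,0,0,0,0, -0.24,0,0,0,0,0]'
```

```text
time: 13.0
position: [0.5506, 0.1328, 0.0447]
tool_rot: [0.729, 0.684, -0.0, -0.0]
ft_force: [-0.3, -0.1, 2.3]
grip_width: 0.0118
grip_force: 40.0
```

```bash
python3 -m inch '[-0.06,0,0,0,0,0, -0.12,0,0,0,0,0, -0.12,0,-0.1,0,0,0, -0.12,0,-0.3,0,0,0, -0.12,0,-0.5,0,0,0, -0.12,0,-0.7,0,0,0, -0.12,0,-0.9,0,0,0, -0.12,0,-1,0,0,0, -0.12,0,-1,0,0,0]'
python3 -m inch '[0,0,-0.15,0,0,0, 0,0,-0.35,0,0,0, 0,0,-0.5,0,0,0, 0,0,-0.5,0,0,0, 0,0,-0.5,0,0,0]'
python3 - <<'E'
from h import *
im=camera("top"); s=camera("scene"); w=camera("wrist")
c=get_calibration("top"); cw=get_calibration("wrist")
cv2.imwrite("pics/a.png",np.vstack([np.hstack([cv2.resize(im[110:230,170:330],(400,300),interpolation=2),cv2.resize(s[110:260,130:330],(400,300),interpolation=2)]),np.hstack([cv2.resize(w,(400,300)),np.zeros((300,400,3),np.uint8)])])[:,:,::-1])
for n,cc in(("top",c),("wrist",cw)):
  for t in("strainer","cup"): print(n,t,[(round(float(x['conf']),2),np.round(x['bbox'],1).tolist()) for x in cut_out(n,t)])
E
```

```text
time: 13.75
position: [0.5511, 0.1234, 0.1267]
tool_rot: [0.729, 0.684, 0.001, 0.001]
ft_force: [0.4, -0.1, -2.0]
grip_width: 0.0114
grip_force: 40.0
time: 14.17
position: [0.5499, 0.1235, 0.1644]
tool_rot: [0.729, 0.684, -0.0, -0.0]
ft_force: [0.3, 0.5, -0.8]
grip_width: 0.0112
grip_force: 40.0
top strainer [(0.58, [235.3, 160.3, 273.6, 188.3]), (0.52, [175.5, 162.6, 264.6, 193.3])]
top cup [(0.93, [286.5, 170.3, 318.3, 200.1]), (0.92, [296.2, 213.6, 325.5, 249.7]), (0.83, [238.3, 218.3, 272.3, 241.5]), (0.66, [327.5, 244.5, 370.9, 273.4])]
wrist strainer [(0.63, [244.0, 132.2, 273.0, 328.6])]
wrist cup [(0.94, [33.2, 247.4, 122.3, 347.7])]
```

View pics/a.png

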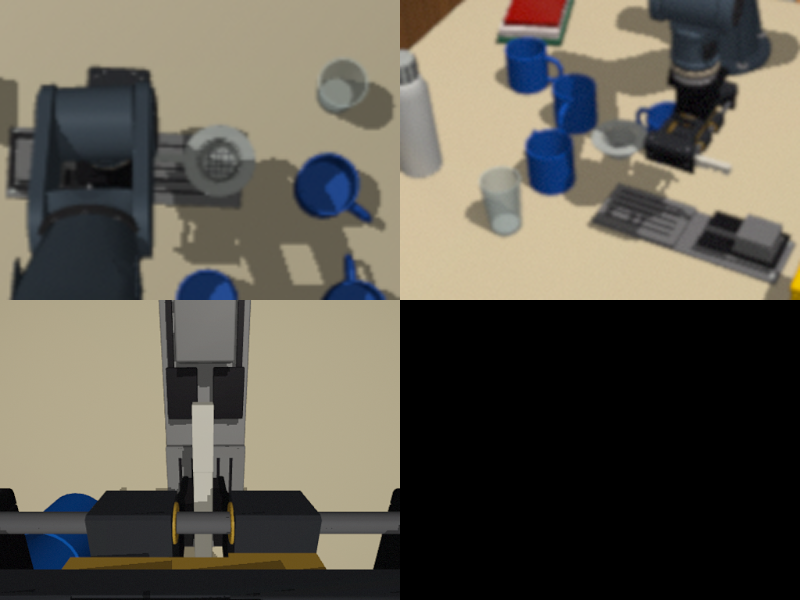

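Run:
```python
from h import *
im=camera("top"); c=get_calibration("top")
p=np.array(get_obs()['position']); print(p)
hsv=cv2.cvtColor(im,cv2.COLOR_RGB2HSV)
print("strainer top",onz(c,257.6,174,p[2]-.0025), "nominal",p-[.0065,.1238,.004])
r=[x for x in cut_out("top","cup") if abs(x['bbox'][0]-286)<4][0]
m=r['region'].astype(np.uint8); print(np.round(r['bbox'],1))
# fit cup model: silhouette of rim circle at z .085 u base circle (r~? ) -> maximise IoU
best=[]
def sil(x,y,h=.085,rt=.042,rb=.036):
    a=np.linspace(0,2*np.pi,60); P=[proj(c,[x+q*np.cos(t),y+q*np.sin(t),z]) for q,z in((rt,h),(rb,0)) for t in a]
    k=np.zeros((384*4,512*4),np.uint8); cv2.fillConvexPoly(k,cv2.convexHull((np.array(P)*4+2).astype(np.int32)),1); return cv2.resize(k,(512,384),interpolation=cv2.INTER_AREA)
# remove handle by opening
mo=cv2.morphologyEx(m,cv2.MORPH_OPEN,cv2.getStructuringElement(2,(13,13)))
for rb in(.042,.036):
  best=[]
  for x in np.arange(.495,.53,.002):
    for y in np.arange(-.165,-.13,.002):
      s=sil(x,y,rb=rb); best.append(((s&mo).sum()/(s|mo).sum(),x,y))
  b=sorted(best)[::-1][:6]; print(rb,b[0],np.mean(b,0))
print(cv2.fitEllipse(max(cv2.findContours(mo,0,1)[0],key=len)))
```

```text
[0.54984333 0.12364095 0.164244  ]
strainer top [ 0.5430626  -0.00249239  0.161744  ] nominal [ 5.43343326e-01 -1.59047663e-04  1.60244001e-01]
[285.7 169.3 319.6 200.4]
0.042 (np.float64(0.9369369369369369), np.float64(0.519), np.float64(-0.145)) [ 0.92374956  0.519      -0.146     ]
0.036 (np.float64(0.9453860640301318), np.float64(0.517), np.float64(-0.145)) [ 0.92654937  0.517      -0.144     ]
((299.8550109863281, 184.0040740966797), (23.847061157226562, 26.095760345458984), 51.01755142211914)
```

```bash
python3 -m inch '[-0.2,-0.02,0,0,0,0, -0.5,-0.05,0,0,0,0, -0.8,-0.1,0,0,0,0, -1,-0.11,0,0,0,0]'; python3 -m inch '[-0.3,-0.04,0,0,0,0, -0.6,-0.08,0,0,0,0, -0.75,-0.1,0,0,0,0, -0.81,-0.1,0,0,0,0, -0.81,-0.1,0,0,0,0, -0.81,-0.1,0,0,0,0, -0.81,-0.1,0,0,0,0]'
python3 - <<'E'
from h import *
im=camera("top"); s=camera("scene"); c=get_calibration("top"); cs=get_calibration("scene"); p=np.array(get_obs()['position']); print(p)
u=p-[.0068,.125,.001]; print(u)
def draw(I,cc,ctr,r,col):
    pts=np.array([proj(cc,ctr+np.array([r*np.cos(t),r*np.sin(t),0])) for t in np.linspace(0,6.283,60)])
    cv2.polylines(I,[((pts+.5)*4).astype(np.int32)],True,col,1)
B=[]
for I,cc,(x0,y0,w,h) in((im,c,(250,140,100,75)),(s,cs,(160,130,100,75))):
    L=cv2.resize(I,None,fx=4,fy=4,interpolation=2)
    draw(L,cc,u,.046,(255,0,0)); draw(L,cc,np.array([.517,-.145,.085]),.042,(0,255,0))
    B.append(L[y0*4:(y0+h)*4,x0*4:(x0+w)*4])
cv2.imwrite("pics/b.png",np.hstack(B)[:,:,::-1])
E
```

```text
time: 14.95
position: [0.5355, 0.043, 0.1647]
tool_rot: [0.729, 0.684, -0.001, -0.0]
ft_force: [-0.1, 0.7, -0.9]
grip_width: 0.0111
grip_force: 40.0
time: 15.53
position: [0.5243, -0.0188, 0.1648]
tool_rot: [0.729, 0.685, 0.0, -0.0]
ft_force: [0.4, 0.4, -0.3]
grip_width: 0.0116
grip_force: 40.0
[ 0.52428903 -0.01873747  0.16481737]
[ 0.51748903 -0.14373747  0.16381737]
```

View pics/b.png

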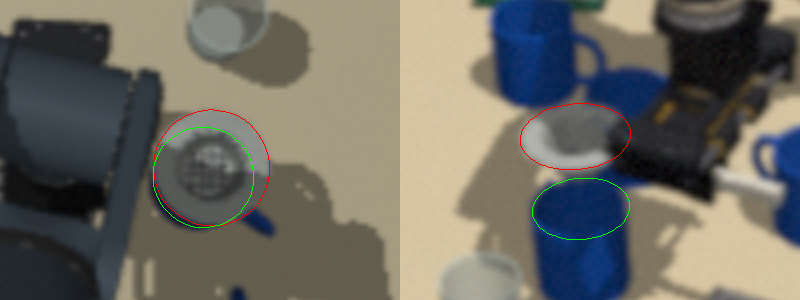

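Both overlays line up: strainer rim (red) over cup C's mouth (green), the scene cup at (533–630). Lowering.

```bash
python3 -m inch '[0,-0.005,0.15,0,0,0, 0,-0.005,0.3,0,0,0, 0,-0.005,0.45,0,0,0, 0,-0.005,0.55,0,0,0, 0,-0.005,0.6,0,0,0, 0,-0.005,0.65,0,0,0, 0,-0.005,0.65,0,0,0]'; python3 -m inch '[0,0,0.04,0,0,0, 0,0,0.08,0,0,0, 0,0,0.12,0,0,0, 0,0,0.16,0,0,0, 0,0,0.2,0,0,0, 0,0,0.22,0,0,0, 0,0,0.22,0,0,0, 0,0,0.22,0,0,0]'
```

```text
time: 16.22
position: [0.5236, -0.0194, 0.1123]
tool_rot: [0.729, 0.685, -0.0, -0.0]
ft_force: [-1.2, -0.9, -0.6]
grip_width: 0.0116
grip_force: 40.0
time: 16.88
position: [0.5237, -0.0198, 0.0951]
tool_rot: [0.729, 0.684, -0.0, -0.0]
ft_force: [0.9, 0.6, -1.4]
grip_width: 0.0118
grip_force: 40.0
```

```bash
python3 -m inch '[0,0,0.015,0,0,0, 0,0,0.03,0,0,0, 0,0,0.03,0,0,0, 0,0,0.03,0,0,0]'|grep -E "pos|ft_"; python3 -m inch '[0,0,0.01,0,0,0, 0,0,0.02,0,0,0, 0,0,0.02,0,0,0, 0,0,0.02,0,0,0]'|grep -E "pos|ft_"
```

```text
position: [0.5238, -0.0197, 0.0928]
ft_force: [0.1, -0.7, -1.2]
position: [0.5237, -0.0197, 0.0912]
ft_force: [-0.4, 0.2, -0.5]
```

```bash
python3 -m inch '[0,0,0.01,0,0,0, 0,0,0.015,0,0,0, 0,0,0.015,0,0,0, 0,0,0.015,0,0,0]'|grep -E "pos|ft_"
```

```text
position: [0.5238, -0.0197, 0.09]
ft_force: [-0.2, -0.5, -0.8]
```

```bash
python3 -m inch '[0,0,0.01,0,0,0, 0,0,0.01,0,0,0, 0,0,0.01,0,0,0, 0,0,0.01,0,0,0]'|grep -E "pos|ft_"; python3 -m inch '[0,0,0.01,0,0,0, 0,0,0.01,0,0,0, 0,0,0.01,0,0,0, 0,0,0.01,0,0,0]'|grep -E "pos|ft_"
```

```text
position: [0.5238, -0.0198, 0.0893]
ft_force: [0.2, -0.5, -0.8]
position: [0.5239, -0.0198, 0.0886]
ft_force: [0.2, 0.4, 1.4]
```

```bash
python3 -m inch '[0,0,0.01,0,0,0, 0,0,0.01,0,0,0, 0,0,0.01,0,0,0, 0,0,0.01,0,0,0]'|grep -E "pos|ft_"
```

```text
position: [0.5239, -0.0198, 0.0878]
ft_force: [-0.0, 0.3, 2.9]
```

Contact at the expected height with about 3 N. Releasing, then lifting away straight up.

```bash
python3 -m inch '[0,0,0,0,0,0, 0,0,0,0,0,0, 0,0,0,0,0,0, 0,0,0,0,0,0, 0,0,0,0,0,0, 0,0,0,0,0,0]' 36 20; python3 -m inch '[0,0,-0.1,0,0,0, 0,0,-0.25,0,0,0, 0,0,-0.5,0,0,0, 0,0,-0.75,0,0,0, 0,0,-1,0,0,0, 0,0,-1,0,0,0]'; python3 -m inch '[0.3,0,-0.3,0,0,0, 0.6,0,-0.6,0,0,0, 1,0,-0.6,0,0,0, 1,0,-0.6,0,0,0, 1,0,-0.6,0,0,0]'
python3 - <<'E'
from h import *
im=camera("top"); s=camera("scene")
B=[cv2.resize(I[y:y+75,x:x+100],(400,300),interpolation=2) for I,x,y in((im,250,140),(s,160,130))]
cv2.imwrite("pics/c.png",np.hstack(B)[:,:,::-1])
E
```

```text
time: 19.38
position: [0.5237, -0.0198, 0.0875]
tool_rot: [0.729, 0.684, -0.0, -0.0]
ft_force: [-0.1, 0.1, -0.3]
grip_width: 0.0349
grip_force: 0.0
time: 19.88
position: [0.5262, -0.0202, 0.1716]
tool_rot: [0.729, 0.684, 0.002, 0.003]
ft_force: [-0.5, -0.1, 0.6]
grip_width: 0.0358
grip_force: 0.0
time: 20.3
position: [0.5284, 0.0614, 0.2157]
tool_rot: [0.728, 0.686, -0.0, 0.0]
ft_force: [-0.2, -0.8, -0.1]
grip_width: 0.0359
grip_force: 0.0
```

View pics/c.png

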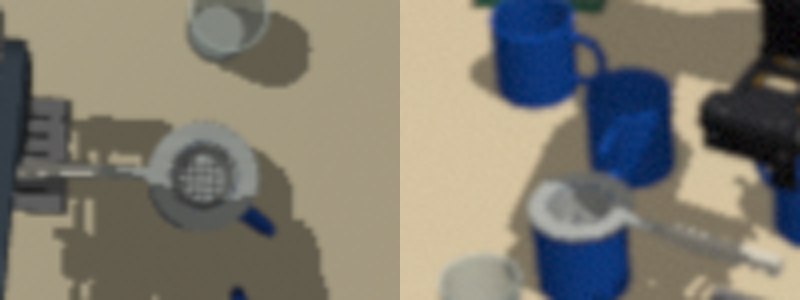

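The strainer sits level and centred on the cup: its rim spans 528–634 in the scene crop, over the cup at 533–630. The robot is clear, so I'm handing in.

```bash
python3 -c "
from rig import *
print(hand_in())"
```

```text
the job is handed in; nothing more can be done
None
```

I drew the strainer from the dock with the fork held at its stop and laid it on the farthest blue cup, where it looks level and centred; the job is handed in at about 20 s, with no verdict returned.

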